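# Turn the viewing plate of the needle jig black side out

### The arm

A 6-joint arm with a two-finger parallel gripper is mounted at the origin on the work surface. World frame = base frame: x ahead of the robot, y to its left, z up, the work surface at z = 0. Lengths are in mm, angles in rad, forces in N, time in s.
With the tool pointing down it reaches from about 350 to 775 mm from the base axis. Payload 7.3 kg.
Tool frame: the origin (TCP) lies at the very end of the fingers, on their centre line; the grasp point (between the pads) lies 19 mm behind it (bot.grip_point_offset is the distance from the TCP to the grasp point, in mm); z points along the fingers, y is the line along which they close (so a half turn about z gives the same grasp; the last joint's range is limited). The gripper opens to 92 mm and grips with 3 to 60 N. Pads are 19 mm wide; open, the fingers measure 130 mm over their backs; the gripper's body (75 mm by 190 mm) begins 47 mm behind the grasp point.
Start: joints at [-1.386, 0.342, 1.524, -0, 1.275, -0.146], TCP at [170.543, -496.548, 226.741] pointing down, gripper open.
Joint ranges: [-2.53, 2.53], [-0.77, 2.02], [0.04, 2.7], [-1, 4.14], [0.28, 2.66], [-3.11, 3.11]. Speed limits (rad/s): [2.57, 2.57, 3.14, 3.14, 3.14, 3.14].

### API

Orientations are given as [roll, pitch, yaw] about the fixed x, y, z axes, in that order (R = Rz(yaw) Ry(pitch) Rx(roll)).
In Python, from plant import bot gives the robot as it stands. The module is installed in compiled form; this text tells all that it offers.
- The arm moves only by the shell command python3 -m jog 'ROWS' [OPENING]. ROWS is JSON, a list of rows, each a list of 6 numbers: the shift along the tool's x, y, z in mm, then the turn, a rotation vector about the tool's x, y, z in rad. In form: [[dx, dy, dz, rx, ry, rz], ...]. A call has 1 to 12 rows; each row shifts and turns the commanded pose from where the row before left it, along the tool's axes as they then stand; what a row does not reach is not made up. A row lasts 1/10 s, in which the tool goes at most 50 mm and 8.59 degrees, less where a joint would pass 70% of its speed; a pose out of reach is approached as far as the arm can. A call with a gripper value outside its range is refused whole. OPENING is the opening in per cent of the stroke, from 0 (shut) to 100 (fully open), set as the call begins (- or left out, the last holds). The fingers move at their own pace and stop on an object; the grip force is fixed at half the most. Time passes only in rows, so rows that do not move let the fingers close. It gives the time, the measured TCP pose, the force, the opening and the grip force at its end, in the units of the state.
- bot.get_obs(): the state, without advancing time (a new reading comes with each control period).
- bot.capture(name): name is "scene" or "top" or "wrist"; returns the picture (400x640x3 uint8, red, green, blue); there is no depth.
- bot.camera_model(name): a dict with "fx", "fy", "cx", "cy" (pixels), "position" and "orientation" of the camera in the world; the wrist camera has in their place "T_tool_cam" (4x4, takes a point from camera to tool coordinates, whose origin is the TCP and whose axes are the flange's). Camera axes: x right, y down, z forward; pixel columns grow to the right and rows downward; lengths in mm; the calibration is good to about 2 mm. The wrist camera is an equidistant fisheye: a pixel r from the principal point sees the ray r / f radians off the axis. A picture is of the moment at which its call begins: read the wrist's pose just before it. camera_model takes no time and is no camera call.
- bot.close_job(): hands the job in; it is judged then, once.
Trained networks look in the newest picture that a camera, given by its name, has taken for a name from the list of things; names that differ only in an ending like _2 or _b are one class to them, and where a whole thing is asked for, a point or a joint stands for the part that bears it (a point fixed in the world has none). Each returns a list of dicts, best first, with "p" (0 to 1); they miss things now and then, are a little off and sometimes report something else, mostly with a low value. They report only what shows in the picture. A call takes as long as a camera call. They do not tell look-alikes from the thing itself.
- bot.outline_of(target, camera): "mask" (400x640 bool, what is visible of it) and "pixel" ([column, row] in pixels, amid what is visible of it).
The state is a dict: "time": time; "joint_positions": joint angles; "dq": joint speeds; "tau": joint torques, N m; "tool_pos": TCP position; "tcp_rot": TCP orientation; "contact_force": force on the tool from outside, world axes, zero at the start; "moment": the same for the moment, N m; "grip_width": finger opening in mm; "finger_force": force on a finger pad.
Only numpy, scipy, OpenCV 4.12 (cv2) and the standard library are available. Lean on these libraries where they do the work, as an engineer would, in place of code of your own. Each camera call takes 0.05 s, during which the arm holds its last target. There are 200 camera calls.

### The job

The little viewing plate on the needle jig is showing its white side. Take it off the jig's two brass pins, turn it back to front, and put it fully home on the pins again, tab up, so that the black side faces out. Do not shift or knock over the blue capacitor or the black coil machine standing beside it.

Things in the scene. Friction and masses are not known exactly. Their poses are not given: they have to be found in the camera images.
- jig: Fixed jig: dark steel base 100 (x) x 130 (y) x 15 mm high, origin centre of its underside, z up, x out of its front (roughly to the robot's left). Grey wall 100 mm wide, top at z 79, front face at x +10. From it two level brass pins with tapered ends stick out along +x to x +30 at y 0: a fat one 14 mm thick at z 37, a thin one 8 mm at z 69. The plate stands on the base, before the wall.
- plate: Loose upright plate 12 (x) x 100 (y) x 76 mm high, central grip tab on top 40 mm wide to z 116; 0.25 kg; +x side black, -x white. Origin: middle of bottom edge, z up. Holes at y 0: 24 mm at z 22, 18 mm at z 54, 5 mm loose on the pins, either side out, only tab up. Starts on the pins, white out: origin at x 16, y 0, z 15 mm of the jig, x along the jig's -x; ends there with x along its +x.
- capacitor: Bystander: fat blue cylindrical capacitor standing loose on end, 40 mm in diameter, 66 mm high with its two brass terminals. Origin: centre of its underside.
- coil_machine: Bystander: matte black tattoo coil machine standing loose on its 80 x 34 mm base, 80 mm high. Origin: centre of its underside, x along its length.
Not all that is in view belongs to the job. Several things have the shape of the jig; the one meant has the colours described above.

How it is judged (in metres and radians):
At the end, for the whole second after the job is handed in: The plate is back on both pins with its black side facing out and its tab up: within 6 mm of flush against the jig's wall, within 10 mm of the centreline sideways, standing on the ledge (within 8 mm), square to the wall and upright within 11 degrees, at rest and let go (x of plate in the frame of jig between 0.011 and 0.022 m and y of plate in the frame of jig between -0.01 and 0.01 m and z of plate in the frame of jig between 0.009 and 0.023 m and x of jig in the frame of plate below 0 m and angle between the x axis of plate and the x axis of jig, either way round below 0.2 rad and angle between plate's own z axis and vertical below 0.2 rad and linear speed of plate below 0.02 m/s); the robot touches nothing.
It fails at once if the capacitor is shifted more than 20 mm or knocked over (distance of capacitor from where it was at the start of the episode above 0.02 m or angle between capacitor's own z axis and vertical above 0.5 rad).
It fails at once if the coil machine is shifted more than 20 mm or knocked over (distance of coil_machine from where it was at the start of the episode above 0.02 m or angle between coil_machine's own z axis and vertical above 0.5 rad).
It also fails if it takes over 48 s, if anything falls off the work surface, if the arm or the gripper's body presses on something with over 40 N, if the wrist force passes 120 N, or if a joint passes its speed limit or range.

## Working session

There is one attempt and no reset: what is moved stays moved. The work goes in short steps, Python scripts to look and compute and a shell command to move; the robot and the scene stay as the last step left them, time stands still between calls to the robot, and variables do not carry over. Pictures are saved under pics/ and viewed, at most 10 in all, crops included, and the job is handed in when it is done.

```bash
mkdir -p pics; python3 - <<'E'
from plant import bot
import cv2,numpy as np
for c in ("scene","top"):
    im=bot.capture(c); cv2.imwrite(f"pics/{c}0.png",im[:,:,::-1]); print(c,bot.camera_model(c))
    for t in ("jig","plate","capacitor","coil_machine"):
        for d in bot.outline_of(t,c): print(t,round(d["p"],2),d["pixel"],d["mask"].sum())
print(bot.camera_model("wrist")); o=bot.get_obs(); print(o["tool_pos"],o["tcp_rot"],o["time"],bot.grip_point_offset)
E
```

```text
scene {'fx': 376.01400262206005, 'fy': 376.01400262206005, 'cx': 319.95764202740514, 'cy': 203.02299245521934, 'position': array([1090.10637456, -188.24262149,  459.78695386]), 'orientation': array([-2.23040533, -0.01373479,  1.21815352])}
jig 0.96 [311.0, 221.8] 2688
jig 0.78 [396.6, 294.2] 5393
jig 0.64 [246.6, 171.3] 2120
jig 0.64 [425.7, 187.4] 2707
plate 0.77 [330.4, 197.4] 688
capacitor 0.74 [233.5, 212.2] 877
coil_machine 0.91 [315.0, 156.8] 887
top {'fx': 476.1831313387649, 'fy': 476.1831313387649, 'cx': 310.2780024471631, 'cy': 199.7665682907073, 'position': array([404.66939211,  30.26171203, 806.842544  ]), 'orientation': array([-2.92528642,  0.00383378, -1.64458073])}
jig 0.93 [327.1, 193.4] 3748
jig 0.74 [389.9, 300.9] 5042
jig 0.7 [177.4, 210.2] 4576
jig 0.67 [281.5, 90.4] 4023
plate 0.91 [311.1, 180.7] 622
capacitor 0.93 [410.8, 211.6] 721
coil_machine 0.84 [291.1, 287.2] 1010
coil_machine 0.53 [310.1, 180.9] 663
{'fx': 309.70691628693146, 'fy': 309.70691628693146, 'cx': 317.30756961786733, 'cy': 202.4084454517597, 'T_tool_cam': array([[-1.51798647e-04, -9.68842497e-01, -2.47677600e-01,
         6.56974403e+01],
       [ 9.99999975e-01, -1.06609357e-04, -1.95863360e-04,
        -8.29326400e-01],
       [ 1.63355997e-04, -2.47677624e-01,  9.68842489e-01,
        -1.58934813e+02],
       [ 0.00000000e+00,  0.00000000e+00,  0.00000000e+00,
         1.00000000e+00]])}
[ 170.54267983 -496.52425039  226.72143361] [ 3.14154461e+00 -7.81999145e-06  3.30796519e-01] 0.5 18.8
```

View pics/scene0.png

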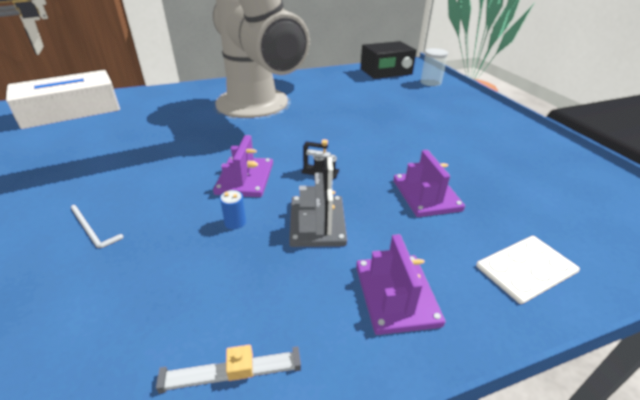

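View pics/top0.png

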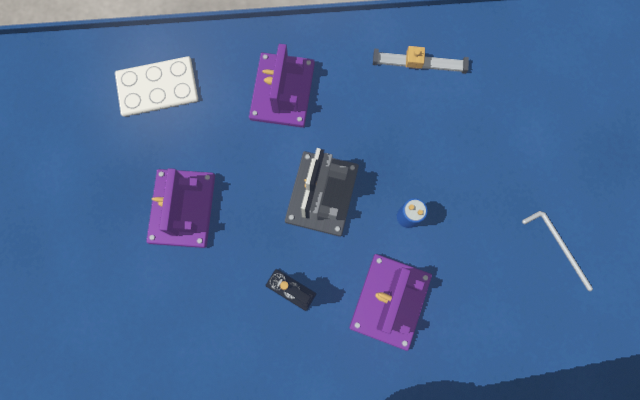

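The four jig shapes in the top view are purple at (282,90), (180,208) and (391,301), and dark steel with a grey wall and white plate at (322,193). The last one fits the description, so I'll confirm it in a crop.

```bash
python3 - <<'E'
import cv2
im=cv2.imread("pics/top0.png")[130:260,260:440]
cv2.imwrite("pics/crop.png",cv2.resize(im,None,fx=4.4,fy=4.4,interpolation=cv2.INTER_CUBIC))
E
```

```text
(no output)
```

View pics/crop.png

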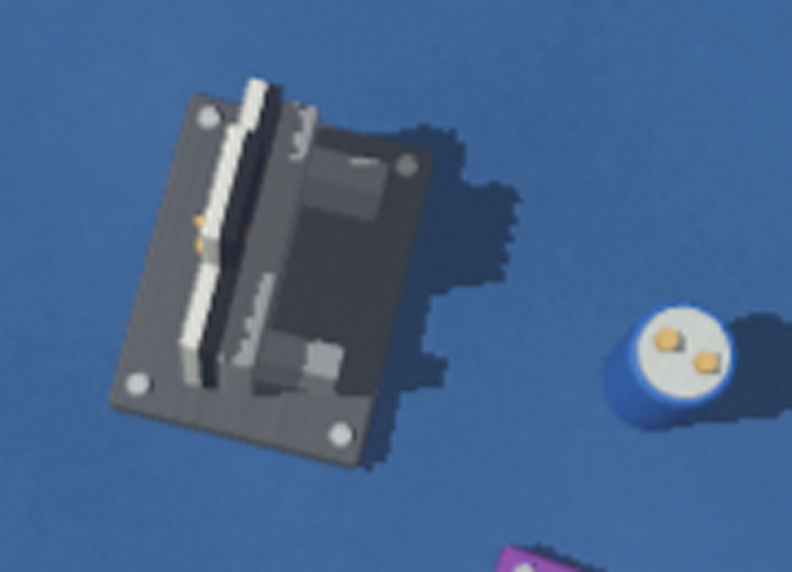

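The crop confirms it: dark steel base with corners at crop (193,96), (433,150), (357,466) and (112,402), a grey wall, and the white plate side out to the left. The capacitor top is at (686,345).

```bash
cat >h.py <<'E'
from plant import bot
import numpy as np, cv2
from scipy.spatial.transform import Rotation as R
def rot(rpy): return R.from_euler("xyz",rpy).as_matrix()
def onz(px,z,c):
    m=bot.camera_model(c); r=rot(m["orientation"])@np.array([(px[0]-m["cx"])/m["fx"],(px[1]-m["cy"])/m["fy"],1])
    return m["position"]+r*(z-m["position"][2])/r[2]
def proj(P,c):
    m=bot.camera_model(c); q=(np.atleast_2d(P)-m["position"])@rot(m["orientation"])
    return np.c_[q[:,0]/q[:,2]*m["fx"]+m["cx"],q[:,1]/q[:,2]*m["fy"]+m["cy"]]
E
python3 - <<'E'
from h import *
f=lambda u,v:(260+u/4.4-.4,130+v/4.4-.4)
C=np.array([onz(f(*p),15,"top") for p in [(193,96),(433,150),(357,466),(112,402)]])[:,:2]
print(C.round(1)); c=C.mean(0)
# local coords: (+50,?)... front is +y world: corners 0 and 3 front
# front edge corner order: c0 has larger world x
L=np.array([[50,-65],[-50,-65],[-50,65],[50,65]]) 
Lc=L; Wc=C-c
H=Wc.T@Lc; U,S,V=np.linalg.svd(H); Rm=U@np.diag([1,np.linalg.det(U@V)])@V
th=np.arctan2(Rm[1,0],Rm[0,0]); print("c",c,"yaw",th, (L@Rm.T+c-C).round(1))
J=lambda p:np.r_[Rm@np.array(p[:2])+c,p[2]]
P=[J((16+s*6,y,131)) for s in(1,-1) for y in(-20,20)]+[J((22,y,91)) for y in(-50,50)]
print("crop tab/shoulder",((proj(P,"top")-[259.6,129.6])*4.4).round())
print("scene tab",proj(P,"scene").round(), "plate ctr", J((16,0,15)))
for n,px,z in (("cap",f(686,345),60),("cap foot scene",(233,224),3),("coil top",(291,287),40),("coil",(320,172),10)):
    print(n,onz(px,z,"scene" if n in("coil","cap foot scene") else "top").round())
for p in [(282,90),(180,208),(391,301)]: print("purple",onz(p,30,"top").round())
o=bot.get_obs();print(o["contact_force"])
E
```

```text
[[665.3  25.9]
 [636.  -66.6]
 [513.5 -25.9]
 [545.1  65.6]]
c [ 5.89975576e+02 -2.47847919e-01] yaw 1.2511356491981624 [[ 2.1  0.9]
 [-0.  -1.5]
 [-1.  -1.4]
 [-1.1  2.1]]
crop tab/shoulder [[232. 125.]
 [202. 237.]
 [266. 133.]
 [237. 245.]
 [252.  81.]
 [183. 346.]]
scene tab [[333. 169.]
 [332. 156.]
 [326. 169.]
 [325. 156.]
 [334. 200.]
 [330. 167.]] plate ctr [595.00348748  14.94162573  15.        ]
cap [ 543. -146.   60.]
cap foot scene [ 546. -152.    3.]
coil top [434.  62.  40.]
coil [444.  56.  10.]
purple [776.  56.  30.]
purple [577. 238.  30.]
purple [401. -96.  30.]
[-0.26756815  0.19549711  0.04881051]
```

```bash
python3 -m jog '[[0,0,0,0,0,0.13],[0,0,0,0,0,0.13],[0,0,0,0,0,0.13],[0,0,0,0,0,0.13],[0,0,0,0,0,0.13],[17.3,-44.2,0,0,0,0],[17.3,-44.2,0,0,0,0],[17.3,-44.2,0,0,0,0],[17.3,-44.2,0,0,0,0],[17.3,-44.2,0,0,0,0],[17.3,-44.2,0,0,0,0],[17.3,-44.2,0,0,0,0]]' 60
python3 -m jog '[[17.3,-44.2,0,0,0,0],[17.3,-44.2,0,0,0,0],[17.3,-44.2,0,0,0,0],[17.3,-44.2,0,0,0,0],[17.3,-44.2,0,0,0,0],[17.3,-44.2,0,0,0,0],[17.3,-44.2,0,0,0,0],[0,0,0,0,0,0],[0,0,0,0,0,0]]'
python3 - <<'E'
from h import *
o=bot.get_obs(); im=bot.capture("wrist"); cv2.imwrite("pics/w1.png",im[:,:,::-1])
T=rot(o["tcp_rot"]); p=o["tool_pos"]; m=bot.camera_model("wrist"); K=m["T_tool_cam"]
print(o["joint_positions"].round(2))
Rj=rot([0,0,1.251]); c=np.array([590,-.2,0])
for l in [(22,-20,131),(22,20,131),(10,-20,131),(10,20,131),(22,-50,91),(22,50,91)]:
    w=Rj@np.array(l)+c; t=T.T@(w-p); q=K[:3,:3].T@(t-K[:3,3])
    a=np.arctan2(np.hypot(q[0],q[1]),q[2]); d=q[:2]/np.hypot(*q[:2])
    print(l,(d*a*m["fx"]+[m["cx"],m["cy"]]).round())
E
```

```text
time: 1.7
tool_pos: [383.6, -239.2, 227.0]
tcp_rot: [3.141, -0.001, -0.319]
contact_force: [0.8, -0.5, -0.3]
grip_width: 55.2
finger_force: 0.0
time: 2.6
tool_pos: [594.7, 15.9, 226.0]
tcp_rot: [3.141, 0.001, -0.317]
contact_force: [-0.3, 0.6, 0.1]
grip_width: 55.2
finger_force: 0.0
[-0.1   0.47  1.32 -0.    1.35  1.79]
(22, -20, 131) [311. 179.]
(22, 20, 131) [311. 224.]
(10, -20, 131) [326. 179.]
(10, 20, 131) [325. 224.]
(22, -50, 91) [312. 140.]
(22, 50, 91) [312. 240.]
```

View pics/w1.png

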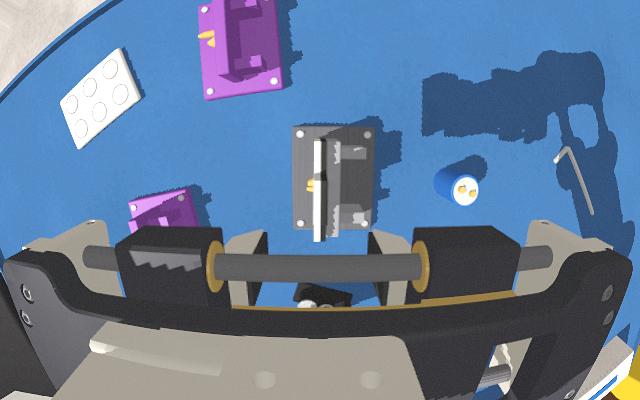

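The wrist view shows the tab at columns 314–326, rows 180–224. That is within 2 mm of the prediction and square to the gripper, so I'll descend and grip.

```bash
python3 -m jog '[[0,1.5,40,0,0,0],[0,0,40,0,0,0],[0,0,30,0,0,0],[0,0,15,0,0,0],[0,0,4,0,0,0],[0,0,0,0,0,0],[0,0,0,0,0,0]]'
python3 -m jog '[[0,0,0,0,0,0],[0,0,0,0,0,0],[0,0,0,0,0,0],[0,0,0,0,0,0],[0,0,0,0,0,0],[0,0,0,0,0,0],[0,0,0,0,0,0],[0,0,0,0,0,0]]' 0
```

```text
time: 3.35
tool_pos: [594.8, 12.8, 99.1]
tcp_rot: [-3.141, -0.002, -0.32]
contact_force: [0.9, -1.7, 0.8]
grip_width: 55.2
finger_force: 0.0
time: 4.15
tool_pos: [594.2, 13.6, 97.7]
tcp_rot: [3.142, 0.0, -0.319]
contact_force: [-0.0, 0.0, -0.3]
grip_width: 11.9
finger_force: 30.0
```

```bash
python3 -m jog '[[0,0,-2,0,0,0],[0,-3,0,0,0,0],[0,-6,0,0,0,0],[0,-8,0,0,0,0],[0,-8,0,0,0,0],[0,-10,0,0,0,0],[0,-10,0,0,0,0],[0,-15,0,0,0,0],[0,0,-20,0,0,0],[0,0,-40,0,0,0],[0,0,-40,0,0,0],[0,0,-10,0,0,0]]'
python3 -m jog '[[0,0,0,0,0,-0.14],[0,0,0,0,0,-0.14],[0,0,0,0,0,-0.14],[0,0,0,0,0,-0.14],[0,0,0,0,0,-0.14],[0,0,0,0,0,-0.14],[0,0,0,0,0,-0.14],[0,0,0,0,0,-0.14],[0,0,0,0,0,-0.14],[0,0,0,0,0,-0.14],[0,0,0,0,0,-0.14]]'
```

```text
time: 5.35
tool_pos: [615.5, 71.6, 214.9]
tcp_rot: [-3.139, -0.009, -0.318]
contact_force: [0.2, 0.1, -2.2]
grip_width: 12.0
finger_force: 30.0
time: 6.45
tool_pos: [612.7, 71.2, 208.3]
tcp_rot: [-3.14, 0.001, 1.227]
contact_force: [0.0, 0.2, -2.9]
grip_width: 12.0
finger_force: 30.0
```

```bash
python3 -m jog '[[0,0,0,0,0,-0.14],[0,0,0,0,0,-0.14],[0,0,0,0,0,-0.14],[0,0,0,0,0,-0.14],[0,0,0,0,0,-0.14],[0,0,0,0,0,-0.14],[0,0,0,0,0,-0.14],[0,0,0,0,0,-0.14],[0,0,0,0,0,-0.14],[0,0,0,0,0,-0.14],[0,0,0,0,0,-0.14],[0,0,0,0,0,-0.06]]'
python3 -m jog '[[0,0,0,0,0,0],[0,0,0,0,0,0]]'
python3 - <<'E'
from h import *
o=bot.get_obs(); print(o["joint_positions"].round(2))
a=bot.capture("scene"); b=bot.capture("wrist")
s=cv2.resize(a[90:270,210:400],None,fx=2.1,fy=2.1,interpolation=cv2.INTER_CUBIC)
t=cv2.resize(b[60:260,200:440],None,fx=1.65,fy=1.65,interpolation=cv2.INTER_CUBIC)
h=max(s.shape[0],t.shape[0]); pad=lambda x:np.pad(x,((0,h-x.shape[0]),(0,0),(0,0)))
cv2.imwrite("pics/turn.png",np.hstack([pad(s),pad(t)])[:,:,::-1])
E
```

```text
time: 7.65
tool_pos: [612.7, 71.2, 208.3]
tcp_rot: [-3.141, -0.002, 2.826]
contact_force: [-0.0, 0.2, -3.4]
grip_width: 12.0
finger_force: 30.0
time: 7.85
tool_pos: [612.8, 71.0, 208.8]
tcp_rot: [-3.141, -0.001, 2.819]
contact_force: [-0.3, -0.3, -3.1]
grip_width: 11.7
finger_force: 30.0
[-0.01  0.53  1.28  0.    1.34 -1.26]
```

View pics/turn.png

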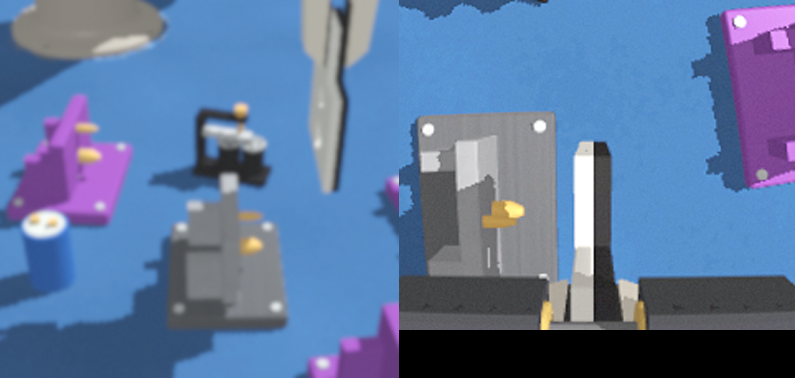

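The scene view shows the plate hanging upright beside the jig, bystanders untouched. In the wrist crop its white half faces the jig at (583,220) and its black half faces out, with the pins at about (510,212). Next I'll compare the predicted pins and plate end with the wrist image.

```bash
cat >>h.py <<'E'
def fish(w,o):
    m=bot.camera_model("wrist"); K=m["T_tool_cam"]; t=(np.atleast_2d(w)-o["tool_pos"])@rot(o["tcp_rot"])
    q=(t-K[:3,3])@K[:3,:3]; h=np.hypot(q[:,0],q[:,1]); a=np.arctan2(h,q[:,2])
    return q[:,:2]/h[:,None]*(a*m["fx"])[:,None]+[m["cx"],m["cy"]]
def jig(l,yaw=1.251,c=(590,-.2,0)): return np.atleast_2d(l)@rot([0,0,yaw]).T+np.array(c)
E
python3 - <<'E'
from h import *
o=bot.get_obs(); im=bot.capture("wrist"); x0,y0,s=225,110,6
v=cv2.resize(im[y0:y0+90,x0:x0+110],None,fx=s,fy=s,interpolation=cv2.INTER_CUBIC)
def dots(P,col):
    for p in fish(P,o):
        q=(p-[x0,y0]+.5)*s; cv2.circle(v,(int(q[0]),int(q[1])),3,col,-1)
a=np.linspace(0,6.28,24)
for z,r,col in((37,7,(255,0,0)),(69,4,(0,255,0))):
    dots(jig(np.c_[0*a+26,r*np.cos(a),z+r*np.sin(a)]),col)
    dots(jig([[10,-r,z],[10,r,z]]),col)
dots(jig([[50,-65,15],[50,65,15],[-50,-65,15],[10,-50,79],[10,50,79]]),(255,0,255))
T=rot(o["tcp_rot"]);dots([o["tool_pos"]+T@np.array([50,y,z]) for y in(-6,0,6) for z in(6.7,82.7)],(0,255,255))
cv2.imwrite("pics/ov.png",v[:,:,::-1])
E
```

```text
(no output)
```

View pics/ov.png

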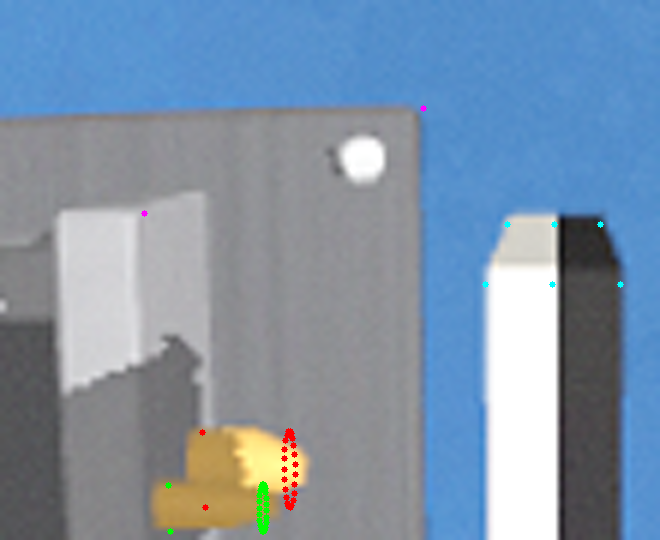

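The jig prediction holds to about 1 mm, and the plate end sits about 1.5 mm further along tool x. I'll shift tool x by -1.9, go down beside the jig, then move in.

```bash
python3 -m jog '[[-1.9,0,30,0,0,0],[0,0,35,0,0,0],[0,0,30,0,0,0],[0,0,14,0,0,0],[0,-10,0,0,0,0],[0,-10,0,0,0,0],[0,0,0,0,0,0],[0,0,0,0,0,0],[0,0,0,0,0,0]]'
python3 - <<'E'
from h import *
o=bot.get_obs(); print(o["tool_pos"],o["tcp_rot"]); print(((o["tool_pos"]-[590,-.2,0])@rot([0,0,1.251])).round(1))
E
```

```text
time: 8.9
tool_pos: [609.1, 50.9, 101.9]
tcp_rot: [3.141, 0.002, 2.82]
contact_force: [-0.1, 0.0, -2.7]
grip_width: 11.7
finger_force: 30.0
[609.13264416  50.89478433 101.87320242] [3.14095640e+00 1.99664179e-03 2.82046623e+00]
[ 54.5  -2.1 101.9]
```

```bash
python3 -m jog '[[0.8,-8,2.5,0,0,0],[0,-5,0,0,0,0],[0,-5,0,0,0,0],[0,-5,0,0,0,0],[0,0,0,0,0,0],[0,0,0,0,0,0]]'
python3 -m jog '[[0,-4,0,0,0,0],[0,-4,0,0,0,0],[0,-3,0,0,0,0],[0,-2,0,0,0,0],[0,0,0,0,0,0],[0,0,0,0,0,0]]'
```

```text
time: 9.5
tool_pos: [600.6, 29.2, 98.3]
tcp_rot: [3.142, 0.0, 2.82]
contact_force: [-0.6, 0.4, -3.6]
grip_width: 11.6
finger_force: 30.0
time: 10.1
tool_pos: [596.5, 17.0, 98.3]
tcp_rot: [3.142, 0.0, 2.821]
contact_force: [-0.1, 0.5, -2.8]
grip_width: 11.8
finger_force: 30.0
```

```bash
python3 -m jog '[[0,-1,0,0,0,0],[0,-1,0,0,0,0],[0,-1,0,0,0,0],[0,-1,0.6,0,0,0],[0,0,0,0,0,0],[0,0,0,0,0,0]]'
```

```text
time: 10.7
tool_pos: [595.3, 13.1, 97.7]
tcp_rot: [-3.141, 0.0, 2.821]
contact_force: [0.5, -0.6, -2.0]
grip_width: 12.0
finger_force: 30.0
```

```bash
python3 -m jog '[[0,0,0,0,0,0],[0,0,0,0,0,0],[0,0,0,0,0,0],[0,0,0,0,0,0],[0,0,0,0,0,0],[0,0,0,0,0,0],[0,0,0,0,0,0],[0,0,0,0,0,0]]' 50
python3 -m jog '[[0,0,-10,0,0,0],[0,0,-30,0,0,0],[0,0,-40,0,0,0],[0,0,-48,0,0,0],[0,0,0,0,0,0],[0,0,0,0,0,0],[0,0,0,0,0,0]]'
python3 - <<'E'
from h import *
o=bot.get_obs(); im=bot.capture("wrist"); a=bot.capture("scene"); x0,y0,s=270,110,4
v=cv2.resize(im[y0:y0+140,x0:x0+100],None,fx=s,fy=s,interpolation=cv2.INTER_CUBIC)
P=jig([[x,y,z] for x in(10,22) for y,z in((-50,91),(50,91),(-20,131),(20,131))])
for p in fish(P,o):
    q=(p-[x0,y0]+.5)*s; cv2.circle(v,(int(q[0]),int(q[1])),3,(255,0,0),-1)
sc=cv2.resize(a[130:260,220:350],(390,390),interpolation=cv2.INTER_CUBIC)
sc=np.pad(sc,((0,170),(0,0),(0,0)))
cv2.imwrite("pics/end.png",np.hstack([v,sc])[:,:,::-1])
E
```

```text
time: 11.5
tool_pos: [595.2, 13.2, 97.6]
tcp_rot: [-3.141, -0.0, 2.821]
contact_force: [0.1, -0.1, 0.2]
grip_width: 46.2
finger_force: 0.0
time: 12.2
tool_pos: [594.5, 13.3, 224.8]
tcp_rot: [-3.141, -0.002, 2.821]
contact_force: [0.4, 0.3, -0.2]
grip_width: 45.9
finger_force: 0.0
```

View pics/end.png

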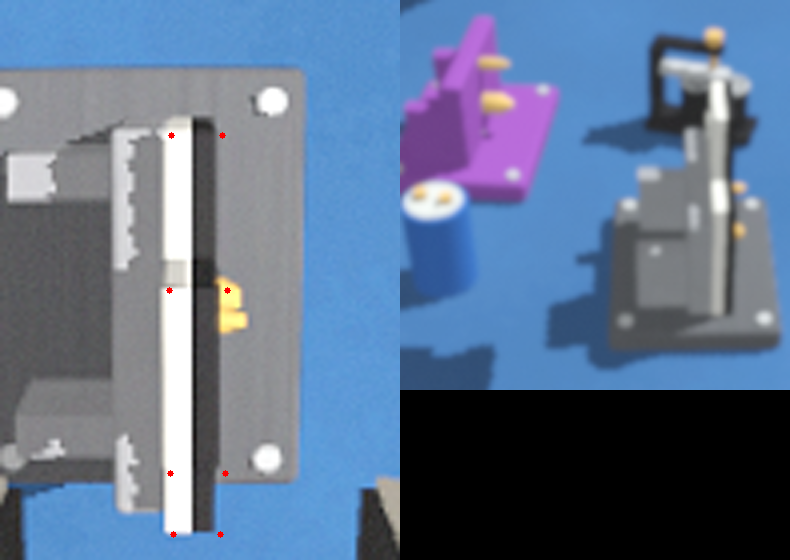

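The plate is flush on the wall with the white side in and the black side out. Both pin ends show at (230,295) and (235,320), and the capacitor and coil machine are unmoved.

```bash
python3 -c "
from plant import bot
print(bot.close_job())"
```

```text
the job is handed in; nothing more can be done
None
```

The plate is turned and back on both pins, black side out, tab up and flush against the wall; the last images showed the capacitor and coil machine still in place, and I handed the job in at about 12 s (no verdict was returned).

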